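Dock the battery pack and latch the gate

ROBOT

A 6-joint arm with a two-finger parallel gripper is mounted at the origin on a cart in front of the work surface, level with it; the furniture and walls round the work are solid. World frame = base frame: x ahead of the robot, y to its left, z up, the work surface at z = 0. Lengths are in m, angles in degrees, forces in N, time in s.
With the tool pointing down it reaches from about 0.3 to 0.75 m from the base axis. Payload 8.5 kg.
Tool frame: the origin (TCP) lies on the centre line of the jaws, within the pads' length; the fingertips stand 19 mm ahead of it and the grasp point (between the pads) is the TCP; z points along the fingers, x is the direction in which the jaws open and shut, and the axes are right-handed (so a half turn about z gives the same grasp; the last joint's range is limited). The gripper opens to 85 mm and grips with 20 to 120 N. Pads are 22 mm wide; open, the fingers measure 114 mm over their backs; the gripper's body (76 mm by 85 mm) begins 54 mm behind the grasp point. The pads swing forward as they close: fully open they stand 13 mm farther back than shut.
Start: joints at [55.674, 21.807, 74.336, -0, 83.858, -12.336], TCP at [0.206, 0.51, 0.25] pointing down, gripper open.
Joint ranges: [-178.18, 178.18], [-50.72, 133.34], [12.68, 142.11], [-81.47, 261.47], [9.98, 163.14], [-165.26, 165.26]. Speed limits (degrees/s): [136.94, 136.94, 180, 180, 180, 180].

INTERFACE

Orientations are given as a 3x3 rotation matrix whose columns are the frame's x, y, z axes.
In Python, from rig import env, cams, order gives the robot as it stands.
- The arm moves only by the tool step_arm, never from a script. Its argument "steps" is a list of rows, each an object with "xyz": the shift along the tool's x, y, z normalised to -1 to 1, where 1 is 0.04 m, a list of three; "turn": the turn, a rotation vector about the tool's x, y, z normalised to -1 to 1, where 1 is 0.08 rad, a list of three; "gripper": the gripper command: -1 is shut, 1 is fully open, values between are in proportion. A call has 1 to 20 rows; each row shifts and turns the commanded pose from where the row before left it, along the tool's axes as they then stand; what a row does not reach is not made up. A row lasts 1/12 s, in which the tool goes at most 41.7 mm and 7.16 degrees, less where a joint would pass 70% of its speed; a pose out of reach is approached as far as the arm can. A call with a number of a shift or a turn outside -1 to 1 is refused whole. A call with a gripper value outside its range is refused whole. The fingers move at their own pace and stop on an object; "squeeze" is the grip in N (left out, the last holds). Time passes only in rows, so rows that do not move let the fingers close. It gives the time, the measured TCP pose, the force and the opening at its end, in the units of the state.
- env.observe(): the state, without advancing time (a new reading comes with each control period).
- cams.get_image(name): name is "side" or "top"; returns (picture, depth): 400x640x3 uint8, red, green, blue; 400x640 float32, m along the optical axis (not along the pixel's ray), 0 where there is no reading.
- cams.camera_info(name): a dict with "fx", "fy", "cx", "cy" (pixels), "k1" (the pictures are not rectified: a ray, as slopes to the right and down, at radius r is drawn at 1 + k1 r^2 times it, then the intrinsics apply), "extrinsics" (4x4, takes a point from camera to world coordinates). Camera axes: x right, y down, z forward; pixel columns grow to the right and rows downward; lengths in m; the calibration is good to about 2 mm. A picture is of the moment at which its call begins. camera_info takes no time and is no camera call.
- order.close_job(): hands the job in, once; it reports no verdict.
The state is a dict: "time_s": time; "q": joint angles; "qvel": joint speeds; "joint_efforts": joint torques, N m; "position": TCP position; "tool_rot": TCP orientation; "ft_force": force on the tool from outside, world axes, zero at the start; "wrist_torque": the same for the moment, N m; "grip_width": finger opening in m.
Only numpy, scipy, OpenCV 4.12 (cv2) and the standard library are available. Lean on these libraries where they do the work, as an engineer would, in place of code of your own. Each camera call takes 0.05 s, during which the arm holds its last target. There are 200 camera calls.

TASK

Put the black battery pack from the wooden stand back on charge: set it upright and fully down in the bay of the charging dock, then push the blue gate shut until its sprung tongue snaps in behind the strike and the gate stays latched. Do not ram the pack into the dock, and leave the mug, tape roll, apple and pin cup where they stand.

Things in the scene. Friction and masses are not known exactly. Their poses are not given: they have to be found in the camera images.
- pack_center (a point): Centre of the battery pack: upright black block with an orange band, 56 (x) x 36 (y) x 75 mm high, 0.15 to 0.31 kg. It starts in the wooden stand, underside 6 mm above the table. There it can be taken only by its narrow ends (56 mm apart, along x); in the dock only by its wide faces (36 mm apart, along y): set it down between and take it again. Fits the dock either way round.
- stand: Fixed wooden stand, origin under its centre at table height, where the pack stands; x along the pack's length. Base 50 (x) x 110 (y) x 6 mm; two cheeks 46 mm long, 6 mm thick, 81 mm high (as high as the pack's top) cover the pack's wide faces, 41 mm between them. Both ends are open.
- dock: Fixed charging dock, origin at table height under the bay's centre; x points from the open front to the back. Base x -59 to 65, y -92 to 92 mm, 8 mm thick. White console behind the bay, 87 mm high, y -65 to 65, x 31 to 57. Steel latch post and strike at x -57 to -23, y -88 to -63 mm, 77 mm high; hinge post at x -43, y +66 mm, 101 mm high.
- bay (a point): Centre of the bay's floor, 8 mm above the table, axes as the dock; the seated pack's centre is 37.5 mm above. Side guides: inner faces at y +-20.5 mm, 31 mm high over the table, then flared out to y +-30 mm at 41 mm height; front sill 19 mm high at x -31; console face at x +31. So 3 mm free at each end, 2.5 mm each side of the pack. Fingers have room outside the guides.
- gate (a joint): Angle of the blue gate about its upright hinge: 0 shut (firm stop), growing to 1.5 rad as its free edge swings out to the dock's -x. Stays where it is left; starts open. Latched it reads 0 to about 0.015. Plate 118 mm wide, 6 mm thick, 14 to 97 mm above the table. Its top lip reaches 28 mm inward, underside at 93 mm, over the seated pack: load the pack first.
- gate_hinge (a point): Point on the gate's hinge axis 66 mm above the table; axes turn with the gate: -y runs along the gate to its free edge (126 mm away), -x is the outward normal of its outer face. Shut, the axes are parallel to the dock's. Opening turns the gate clockwise seen from above.
- push_pad (a point): Centre of the yellow push pad (30 x 46 mm) on the gate's outer face, 100 mm from the hinge axis, 66 mm above the table; axes as gate_hinge, -x points out of the face. Push here, e.g. with closed fingers.
- tongue (a joint): Retraction of the sloped sprung tongue at the gate's free edge, m: 0 fully out, 0.010 fully in. Over the gate's last 0.13 rad the strike drives it in by about 7 mm (spring 1.5 to 4 N; some 5 to 12 N of push at the pad); it snaps back to 0 when the gate is practically shut (under about 0.02 rad), and the gate is then locked.
- mug: White mug, 78 x 110 x 97 mm, origin at the centre of its underside. Leave alone.
- tape: Brown tape roll lying flat, 96 mm across, 48 mm high, origin at the centre of its underside. Leave alone.
- apple: Pale yellow apple, 61 mm across, 71 mm high, origin at its underside. Leave alone.
- pin_cup: Small clear cup with push pins, 55 mm across, 30 mm high, origin at its underside. Leave alone.
Mind the look-alikes: they are no part of the job. What is shaped like the part that bears pack_center but red or yellow is not meant.

How it is judged:
By the outcome, as a careful person would: the job done as asked, in the order asked, and still so for the second after the job is handed in, with the robot touching nothing.
It also fails if it takes over 72 s, if anything falls off the work surface, if the arm or the gripper's body presses on something with over 40 N, if the wrist force passes 120 N, or if a joint passes its speed limit or range.

## Working session

There is one attempt and no reset: what is moved stays moved. The work goes in short steps, Python scripts to look and compute and a tool call to move; the robot and the scene stay as the last step left them, time stands still between calls to the robot, and variables do not carry over. Pictures are saved under pics/ and viewed, about 8 in all and at most 12, crops included, and the job is handed in when it is done.

Besides the shell and the picture viewer there is one more tool, called after "Call:" by a JSON object that holds its "op" and its "data". step_arm: Moves the arm, as the interface text tells. Scaled input: -1 to 1 covers 0.04 m each way for a shift and 0.08 rad each way for a turn. Its arguments: {"type":"object","properties":{"steps":{"type":"array"},"squeeze":{"type":"number"}},"required":["steps"]}

```bash
ls; mkdir -p pics
cat > h.py <<'E'
import numpy as np,cv2
from rig import env,cams,order
def grab(n,tag):
    im,d=cams.get_image(n); cv2.imwrite(f'pics/{tag}.png',im[:,:,::-1]); np.savez(f'pics/{tag}.npz',im=im,d=d); return im,d
def ray(n,uv):
    c=cams.camera_info(n); K=np.array([[c['fx'],0,c['cx']],[0,c['fy'],c['cy']],[0,0,1]])
    s=cv2.undistortPoints(np.array(uv,float).reshape(-1,1,2),K,np.array([c['k1'],0,0,0.]))[:,0]
    return s,np.array(c['extrinsics'])
def onplane(n,uv,z):
    s,T=ray(n,uv); d=np.c_[s,np.ones(len(s))]@T[:3,:3].T; o=T[:3,3]
    return o+d*((z-o[2])/d[:,2])[:,None]
def cloud(n,d):
    v,u=np.mgrid[:d.shape[0],:d.shape[1]]; s,T=ray(n,np.c_[u.ravel(),v.ravel()])
    P=np.c_[s,np.ones(len(s))]*d.reshape(-1,1)
    return (P@T[:3,:3].T+T[:3,3]).reshape(*d.shape,3)
E
python3 - <<'E'
from h import *
a,_=grab('top','top0'); b,_=grab('side','side0')
for n in('top','side'): print(cams.camera_info(n))
print(env.observe())
E
```

```text
pics
{'fx': 432.79089146673505, 'fy': 432.79089146673505, 'cx': 323.83071533377256, 'cy': 198.05670667579602, 'k1': -0.0613523033979645, 'extrinsics': array([[ 0.02663009, -0.98589204,  0.16525051,  0.40114375],
       [-0.99936297, -0.03018528, -0.0190396 , -0.02111713],
       [ 0.02375913, -0.16463822, -0.98606783,  1.24368188],
       [ 0.        ,  0.        ,  0.        ,  1.        ]])}
{'fx': 438.44678491110085, 'fy': 438.44678491110085, 'cx': 323.2343082254992, 'cy': 195.76323226394868, 'k1': -0.058310738570316524, 'extrinsics': array([[-0.87090822, -0.25403975,  0.42069309, -0.04918112],
       [-0.49143438,  0.45599176, -0.74199984,  1.10093201],
       [-0.00333513, -0.85295681, -0.52197084,  0.88573657],
       [ 0.        ,  0.        ,  0.        ,  1.        ]])}
{'time_s': 0.1, 'q': array([ 5.56745835e+01,  2.18377040e+01,  7.43787491e+01, -2.22611652e-04,
        8.38576499e+01, -1.23342844e+01]), 'qvel': array([-0.06758317, -0.04095312, -0.15459651,  0.01160877,  0.02502398,
       -0.10750074]), 'joint_efforts': array([ 4.41265292e-03, -4.49218404e+01, -2.31654525e+01, -1.67803123e-04,
        3.70765760e-03, -9.95451103e-06]), 'position': array([0.20581064, 0.50979123, 0.2497779 ]), 'tool_rot': array([[ 3.74462239e-01,  9.27241880e-01, -7.26114878e-04],
       [ 9.27241302e-01, -3.74462844e-01, -1.07028155e-03],
       [-1.26431292e-03, -2.72503679e-04, -9.99999164e-01]]), 'ft_force': array([-0.2022705 ,  0.2318981 , -0.19134072]), 'wrist_torque': array([0.03803734, 0.03548128, 0.03523124]), 'grip_width': 0.08544182184347655}
```

View pics/top0.png

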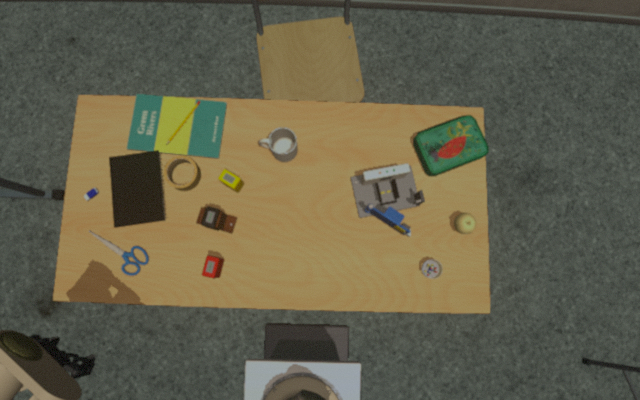

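View pics/side0.png

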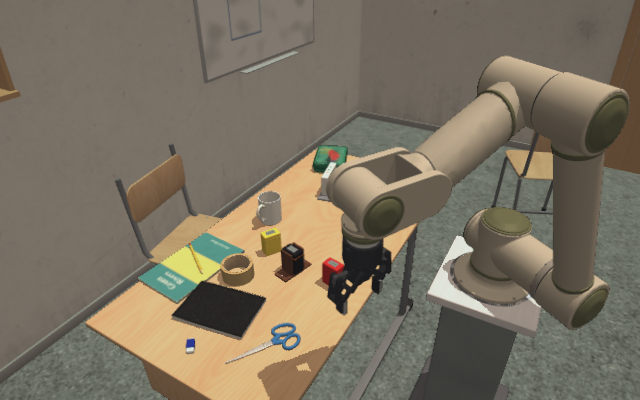

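In the top view the candidates are the black pack in the stand at (211,217), a yellow look-alike at (230,178) and a red one at (212,266). I choose the black one. The dock is at (387,190) with its gate open. The arm hides the dock in the side view. Next come close crops and measurements.

Run:
```python
from h import *
z=np.load('pics/top0.npz'); im=z['im'][:,:,::-1]; 
a=cv2.resize(im[195:240,185:245],(0,0),fx=6.6,fy=6.6,interpolation=cv2.INTER_NEAREST)[:297,:396]
b=cv2.resize(im[155:245,345:435],(0,0),fx=6.6,fy=6.6,interpolation=cv2.INTER_NEAREST)
b=b[:594,:]; c=cv2.resize(b,(400,400)) 
out=np.zeros((594,396+0+400,3),np.uint8); out[:297,:396]=a; out[:400,396:]=c
s=np.load('pics/side0.npz')['im'][230:295,265:330,::-1]; out[297:,:296]=cv2.resize(s,(296,297),interpolation=cv2.INTER_NEAREST)
cv2.imwrite('pics/crop0.png',out)
P=cloud('top',z['d'])
for n,uv in dict(packtop=(211,217),console=(385,172),gate=(390,218),base=(360,195),table=(300,250),mug=(283,145),tape=(171,174),apple=(466,223),cup=(431,268)).items(): print(n,P[uv[1],uv[0]].round(4))
```

```text
packtop [0.5348 0.2594 0.0816]
console [ 0.6731 -0.21    0.0855]
gate [ 0.5443 -0.2217  0.0987]
base [ 0.6208 -0.15    0.0059]
table [0.457  0.0189 0.002 ]
mug [0.7636 0.0799 0.0073]
tape [0.6646 0.4014 0.0135]
apple [ 0.5417 -0.4439  0.0552]
cup [ 0.4154 -0.3549  0.0117]
```

View pics/crop0.png

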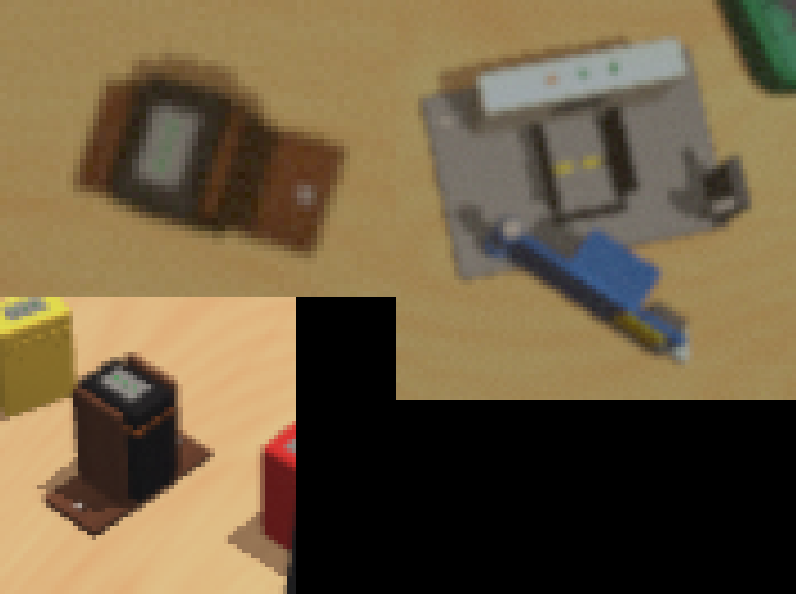

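The crop confirms the black pack with the orange band, held between brown cheeks. The dock bay opens towards the robot and the blue gate stands about 0.6 rad open. Next I measure both.

```bash
cat > m.py <<'E'
from h import *
def big(m):
    n,l,s,c=cv2.connectedComponentsWithStats(m.astype(np.uint8)); k=1+s[1:,4].argmax(); return l==k
def rect(n,m,z):
    v,u=np.nonzero(m); Q=onplane(n,np.c_[u,v],z)[:,:2]
    r=cv2.minAreaRect((Q*1000).astype(np.float32)); return r,Q
def rep(name,r,Q):
    X=Q-Q.mean(0); w,V=np.linalg.eigh(X.T@X/len(X)); a=V[:,1]
    print(name,'n',len(Q),'rectc',np.round(r[0],1),'size',np.round(r[1],1),'ang',round(r[2],1),'mean',(Q.mean(0)*1000).round(1),'pca',round(np.degrees(np.arctan2(a[1],a[0])),1),'sd',(np.sqrt(w[::-1])*np.sqrt(12)*1000).round(1))
E
python3 - <<'E'
from m import *
z=np.load('pics/top0.npz'); im=z['im']; P=cloud('top',z['d']); hsv=cv2.cvtColor(im,cv2.COLOR_RGB2HSV)
H,S,V=[hsv[...,i].astype(int) for i in range(3)]
def win(u0,u1,v0,v1):
    m=np.zeros(H.shape,bool); m[v0:v1,u0:u1]=1; return m
Z=P[...,2]
m=big(win(190,245,195,240)&(Z>0.07)&(Z<0.1)); rep('stand+pack top(depth)',*rect('top',m,.081))
m=big(win(203,225,205,230)&(V>95)&(S<90)); rep('screen',*rect('top',m,.081))
Pxy=P[...,:2]
wood=(np.abs(H-12)<9)&(S>110)&(V<140)
t=win(185,245,195,240); print('wood px',(t&wood).sum())
m=big(win(350,420,155,190)&(Z>.075)&(Z<.1)&(S<60)); rep('console depth',*rect('top',m,.087))
m=big(win(350,420,155,190)&(V>135)&(S<60)); rep('console col',*rect('top',m,.087))
m=big(win(345,430,155,245)&(H>95)&(H<125)&(S>110)); rep('blue',*rect('top',m,.097))
m=big(win(345,430,155,245)&(H>18)&(H<35)&(S>150)&(V>90)); rep('yel bay',*rect('top',win(370,400,180,205)&(H>18)&(H<35)&(S>120),.008))
g=win(345,430,155,245)&(S<60)&(V>70)&(V<135)&(Z<.03); rep('base',*rect('top',big(g),.008))
print(im[195,355:365],hsv[172,385],hsv[220,390],hsv[217,211],hsv[217,204])
E
```

```text
stand+pack top(depth) n 369 rectc [535.  261.3] size [55.5 53.3] ang 75.6 mean [535.1 261.1] pca 80.5 sd [53.4 50.3]
screen n 67 rectc [536.  263.1] size [16.6 29.6] ang 79.8 mean [535.7 263. ] pca 171.1 sd [28.9 16.7]
wood px 601
console depth n 454 rectc [ 672.6 -212.9] size [ 28.  130.1] ang 12.8 mean [ 672.5 -212.5] pca 103.1 sd [128.8  27.5]
console col n 413 rectc [ 674.9 -213.3] size [ 26.3 128.3] ang 12.9 mean [ 674.7 -213.2] pca 102.9 sd [128.3  25.2]
blue n 202 rectc [ 559.4 -216.5] size [77.8 29.6] ang 59.2 mean [ 551.7 -226.7] pca 69.2 sd [59.4 28.9]
yel bay n 12 rectc [ 643.5 -225.6] size [22.3 47.7] ang 20.3 mean [ 637.3 -221.6] pca 123.1 sd [56.5 25.5]
base n 1616 rectc [ 625.4 -224.6] size [138.9 180.9] ang 12.5 mean [ 625.6 -220.6] pca 98.2 sd [194.4 100.9]
[[115 110 101]
 [120 113 106]
 [119 112 104]
 [122 115 106]
 [118 112 102]
 [117 111 101]
 [120 116 106]
 [119 111 103]
 [119 113 104]
 [119 112 104]] [ 87  17 163] [110 115 104] [ 26  33 116] [ 18 117  48]
```

Call:
{"op": "step_arm", "data": {"steps": [{"xyz":[-0.2215,0.8302,0],"turn":[0,0,0],"gripper":1},{"xyz":[-0.2215,0.8302,0],"turn":[0,0,0],"gripper":1},{"xyz":[-0.2215,0.8302,0],"turn":[0,0,0],"gripper":1},{"xyz":[-0.2215,0.8302,0],"turn":[0,0,0],"gripper":1},{"xyz":[-0.2215,0.8302,0],"turn":[0,0,0],"gripper":1},{"xyz":[-0.2215,0.8302,0],"turn":[0,0,0],"gripper":1},{"xyz":[-0.2215,0.8302,0],"turn":[0,0,0],"gripper":1},{"xyz":[-0.2215,0.8302,0],"turn":[0,0,0],"gripper":1},{"xyz":[-0.2215,0.8302,0],"turn":[0,0,0],"gripper":1},{"xyz":[-0.2215,0.8302,0],"turn":[0,0,0],"gripper":1},{"xyz":[-0.2215,0.8302,0],"turn":[0,0,0],"gripper":1},{"xyz":[-0.2215,0.8302,0],"turn":[0,0,0],"gripper":1}]}}

```text
time_s: 1.1
position: [0.5367, 0.2609, 0.25]
tool_rot: [[0.375, 0.927, -0.001], [0.927, -0.375, -0.0], [-0.0, -0.001, -1.0]]
ft_force: [0.0, 0.6, 0.5]
grip_width: 0.0854
```

Call:
{"op": "step_arm", "data": {"steps": [{"xyz":[0,0,0],"turn":[0,0,0.995],"gripper":1},{"xyz":[0,0,0],"turn":[0,0,0.995],"gripper":1},{"xyz":[0,0,0],"turn":[0,0,0.995],"gripper":1},{"xyz":[0,0,0],"turn":[0,0,0.995],"gripper":1},{"xyz":[0,0,0],"turn":[0,0,0.995],"gripper":1},{"xyz":[0,0,0],"turn":[0,0,0.995],"gripper":1},{"xyz":[0,0,0],"turn":[0,0,0.995],"gripper":1},{"xyz":[0,0,0],"turn":[0,0,0.995],"gripper":1},{"xyz":[0,0,0],"turn":[0,0,0.995],"gripper":1},{"xyz":[0,0,0],"turn":[0,0,0.995],"gripper":1},{"xyz":[0,0,0],"turn":[0,0,0.995],"gripper":1},{"xyz":[0,0,0],"turn":[0,0,0.995],"gripper":1},{"xyz":[0,0,0],"turn":[0,0,0.995],"gripper":1},{"xyz":[0,0,0],"turn":[0,0,0.995],"gripper":1},{"xyz":[0,0,0],"turn":[0,0,0.995],"gripper":1},{"xyz":[0,0,0],"turn":[0,0,0.995],"gripper":1},{"xyz":[0,0,0],"turn":[0,0,0.995],"gripper":1},{"xyz":[0,0,0],"turn":[0,0,0],"gripper":1}]}}

```text
time_s: 2.6
position: [0.5355, 0.2622, 0.2499]
tool_rot: [[0.986, -0.168, -0.001], [-0.168, -0.986, -0.0], [-0.001, 0.0, -1.0]]
ft_force: [-0.1, -0.1, 0.0]
grip_width: 0.0853
```

```bash
cat >> m.py <<'E'
def st():
    o=env.observe(); R=o['tool_rot']; print('t',o['time_s'],'pos',(o['position']*1000).round(1),'yaw',np.degrees(np.arctan2(R[1,0],R[0,0])).round(2),'tilt',R[:2,2].round(4),'F',o['ft_force'].round(1),'grip',round(o['grip_width']*1000,1),'q',o['q'].round(0))
    return o
def plan(dx,dy,dz):
    R=env.observe()['tool_rot']; v=R.T@np.array([dx,dy,dz])/40; print('units',v.round(3))
E
python3 - <<'E'
from m import *
st()
z=np.load('pics/side0.npz'); im=z['im']; P=cloud('side',z['d'])
hsv=cv2.cvtColor(im,cv2.COLOR_RGB2HSV).astype(int)
m=np.zeros(im.shape[:2],bool); m[240:262,280:304]=1
m=big(m&(hsv[...,2]>110)&(hsv[...,1]<70)); rep('side screen',*rect('side',m,.081)); print(P[m].mean(0))
im,d=grab('side','side1')
E
```

```text
t 2.6 pos [535.5 262.2 249.9] yaw -9.68 tilt [-0.0009 -0.0002] F [-0.1 -0.1  0. ] grip 85.3 q [15. 27. 67.  0. 87. 24.]
side screen n 33 rectc [534.1 260.4] size [16.4 26.6] ang 76.9 mean [533.4 260.5] pca 165.9 sd [27.7 17.3]
[0.53258031 0.26165903 0.0820712 ]
```

View pics/side1.png

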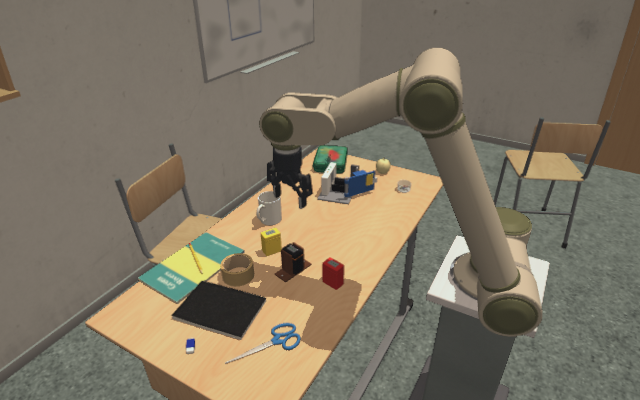

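Call:
{"op": "step_arm", "data": {"steps": [{"xyz":[0,0,0.55],"turn":[0,0,0],"gripper":1},{"xyz":[0,0,0.55],"turn":[0,0,0],"gripper":1},{"xyz":[0,0,0.55],"turn":[0,0,0],"gripper":1},{"xyz":[0,0,0.55],"turn":[0,0,0],"gripper":1},{"xyz":[0,0,0.55],"turn":[0,0,0],"gripper":1},{"xyz":[0,0,0.55],"turn":[0,0,0],"gripper":1},{"xyz":[0,0,0.275],"turn":[0,0,0],"gripper":1},{"xyz":[0,0,0.275],"turn":[0,0,0],"gripper":1},{"xyz":[0,0,0.275],"turn":[0,0,0],"gripper":1},{"xyz":[0,0,0.275],"turn":[0,0,0],"gripper":1},{"xyz":[0,0,0.275],"turn":[0,0,0],"gripper":1},{"xyz":[0,0,0.275],"turn":[0,0,0],"gripper":1},{"xyz":[0,0,0],"turn":[0,0,0],"gripper":1}]}}

```text
time_s: 3.73
position: [0.5347, 0.2619, 0.0501]
tool_rot: [[0.986, -0.165, -0.003], [-0.165, -0.986, -0.001], [-0.003, 0.001, -1.0]]
ft_force: [0.4, -0.4, -0.7]
grip_width: 0.0854
```

Call:
{"op": "step_arm", "data": {"steps": [{"xyz":[0,0,0],"turn":[0,0,0],"gripper":0},{"xyz":[0,0,0],"turn":[0,0,0],"gripper":0},{"xyz":[0,0,0],"turn":[0,0,0],"gripper":0},{"xyz":[0,0,0],"turn":[0,0,0],"gripper":0},{"xyz":[0,0,0],"turn":[0,0,0],"gripper":0},{"xyz":[0,0,0],"turn":[0,0,0],"gripper":0}], "squeeze": 40}}

```text
time_s: 4.23
position: [0.5361, 0.2623, 0.0532]
tool_rot: [[0.986, -0.165, 0.002], [-0.165, -0.986, 0.0], [0.002, -0.001, -1.0]]
ft_force: [-0.0, 0.1, 5.5]
grip_width: 0.0563
```

Call:
{"op": "step_arm", "data": {"steps": [{"xyz":[0,0,0],"turn":[0,0,0],"gripper":0},{"xyz":[0,0,-0.15],"turn":[0,0,0],"gripper":0},{"xyz":[0,0,-0.3],"turn":[0,0,0],"gripper":0},{"xyz":[0,0,-0.4],"turn":[0,0,0],"gripper":0},{"xyz":[0,0,-0.4],"turn":[0,0,0],"gripper":0},{"xyz":[0,0,-0.4],"turn":[0,0,0],"gripper":0},{"xyz":[0,0,-0.4],"turn":[0,0,0],"gripper":0},{"xyz":[0,0,-0.4],"turn":[0,0,0],"gripper":0},{"xyz":[0,0,-0.3],"turn":[0,0,0],"gripper":0},{"xyz":[0,0,-0.15],"turn":[0,0,0],"gripper":0},{"xyz":[0,0,0],"turn":[0,0,0],"gripper":0}]}}

```text
time_s: 5.15
position: [0.5358, 0.2622, 0.1694]
tool_rot: [[0.986, -0.165, 0.002], [-0.165, -0.986, 0.0], [0.002, -0.001, -1.0]]
ft_force: [1.4, -0.4, -3.3]
grip_width: 0.056
```

Run:
```python
from m import *
o=st(); p=o['position']*1000
plan(520-p[0],50-p[1],0)
```

```text
t 5.15 pos [535.8 262.2 169.4] yaw -9.52 tilt [0.0017 0.0005] F [ 1.4 -0.4 -3.3] grip 56.0 q [15. 30. 74. -0. 76. 24.]
units [ 4.870e-01  5.299e+00 -3.000e-03]
```

Call:
{"op": "step_arm", "data": {"steps": [{"xyz":[0.04,0.2,0],"turn":[0,0,0],"gripper":0},{"xyz":[0.04,0.46,0],"turn":[0,0,0],"gripper":0},{"xyz":[0.04,0.54,0],"turn":[0,0,0],"gripper":0},{"xyz":[0.04,0.54,0],"turn":[0,0,0],"gripper":0},{"xyz":[0.04,0.54,0],"turn":[0,0,0],"gripper":0},{"xyz":[0.04,0.54,0],"turn":[0,0,0],"gripper":0},{"xyz":[0.04,0.54,0],"turn":[0,0,0],"gripper":0},{"xyz":[0.04,0.54,0],"turn":[0,0,0],"gripper":0},{"xyz":[0.04,0.54,0],"turn":[0,0,0],"gripper":0},{"xyz":[0.04,0.46,0],"turn":[0,0,0],"gripper":0},{"xyz":[0.04,0.3,0],"turn":[0,0,0],"gripper":0},{"xyz":[0.04,0.1,0],"turn":[0,0,0],"gripper":0},{"xyz":[0,0,0],"turn":[0,0,-0.815],"gripper":0},{"xyz":[0,0,0],"turn":[0,0,-0.815],"gripper":0},{"xyz":[0,0,0],"turn":[0,0,-0.815],"gripper":0},{"xyz":[0,0,0],"turn":[0,0,-0.815],"gripper":0},{"xyz":[0,0,0],"turn":[0,0,-0.815],"gripper":0},{"xyz":[0,0,0],"turn":[0,0,-0.815],"gripper":0},{"xyz":[0,0,0],"turn":[0,0,0],"gripper":0}]}}

```text
time_s: 6.73
position: [0.5194, 0.0504, 0.1679]
tool_rot: [[0.974, 0.226, -0.001], [0.226, -0.974, 0.0], [-0.001, -0.0, -1.0]]
ft_force: [-0.3, -0.2, -2.0]
grip_width: 0.0561
```

Run:
```python
from m import *
st(); im,d=grab('side','side2')
a=cv2.resize(im[140:300,200:360,::-1],(560,560)); cv2.imwrite('pics/side2c.png',a)
# gate / dock from depth, side view
z=np.load('pics/side1.npz'); S=z['im']; h=cv2.cvtColor(S,cv2.COLOR_RGB2HSV).astype(int)
b=cv2.resize(S[150:210,310:415,::-1],(0,0),fx=6,fy=6,interpolation=cv2.INTER_NEAREST); cv2.imwrite('pics/dock1.png',b)
o=np.zeros((560,560+630,3),np.uint8);o[:,:560]=a;o[:360,560:]=b; cv2.imwrite('pics/c2.png',cv2.resize(o,(0,0),fx=.67,fy=.67,interpolation=cv2.INTER_AREA))
```

```text
t 6.7333 pos [519.4  50.4 167.9] yaw 13.06 tilt [-0.0008  0.0003] F [-0.3 -0.2 -2. ] grip 56.1 q [ -7.  23.  86.   0.  70. -21.]
```

View pics/c2.png

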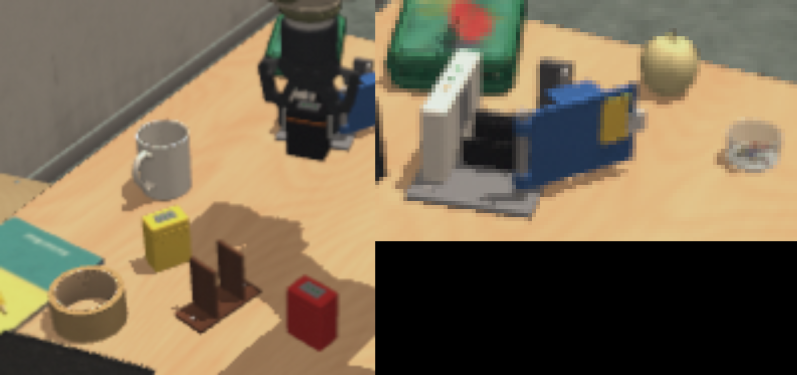

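The pack hangs upright in the jaws and the stand is empty. Next I lower it to the table.

Call:
{"op": "step_arm", "data": {"steps": [{"xyz":[0,0,0.2],"turn":[0,0,0],"gripper":0},{"xyz":[0,0,0.4],"turn":[0,0,0],"gripper":0},{"xyz":[0,0,0.5],"turn":[0,0,0],"gripper":0},{"xyz":[0,0,0.5],"turn":[0,0,0],"gripper":0},{"xyz":[0,0,0.5],"turn":[0,0,0],"gripper":0},{"xyz":[0,0,0.4],"turn":[0,0,0],"gripper":0},{"xyz":[0,0,0.2],"turn":[0,0,0],"gripper":0},{"xyz":[0,0,0.1],"turn":[0,0,0],"gripper":0},{"xyz":[0,0,0.05],"turn":[0,0,0],"gripper":0},{"xyz":[0,0,0.05],"turn":[0,0,0],"gripper":0},{"xyz":[0,0,0.05],"turn":[0,0,0],"gripper":0},{"xyz":[0,0,0],"turn":[0,0,0],"gripper":0}]}}

```text
time_s: 7.78
position: [0.5197, 0.0499, 0.0506]
tool_rot: [[0.975, 0.223, 0.001], [0.223, -0.975, -0.0], [0.001, 0.0, -1.0]]
ft_force: [-0.5, 0.4, -1.6]
grip_width: 0.0557
```

Call:
{"op": "step_arm", "data": {"steps": [{"xyz":[0,0,0.03],"turn":[0,0,0],"gripper":0},{"xyz":[0,0,0.03],"turn":[0,0,0],"gripper":0},{"xyz":[0,0,0.03],"turn":[0,0,0],"gripper":0},{"xyz":[0,0,0],"turn":[0,0,0],"gripper":0}]}}

```text
time_s: 8.12
position: [0.5196, 0.0499, 0.0472]
tool_rot: [[0.975, 0.223, 0.001], [0.223, -0.975, -0.0], [0.001, 0.0, -1.0]]
ft_force: [-1.5, -0.9, 3.4]
grip_width: 0.0558
```

Call:
{"op": "step_arm", "data": {"steps": [{"xyz":[0,0,0],"turn":[0,0,0],"gripper":0.7},{"xyz":[0,0,0],"turn":[0,0,0],"gripper":1},{"xyz":[0,0,0],"turn":[0,0,0],"gripper":1},{"xyz":[0,0,0],"turn":[0,0,0],"gripper":1},{"xyz":[0,0,0],"turn":[0,0,0],"gripper":1},{"xyz":[0,0,-0.2],"turn":[0,0,0],"gripper":1},{"xyz":[0,0,-0.4],"turn":[0,0,0],"gripper":1},{"xyz":[0,0,-0.5],"turn":[0,0,0],"gripper":1},{"xyz":[0,0,-0.5],"turn":[0,0,0],"gripper":1},{"xyz":[0,0,-0.4],"turn":[0,0,0],"gripper":1},{"xyz":[0,0,0],"turn":[0,0,0],"gripper":1}]}}

```text
time_s: 9.03
position: [0.5208, 0.0498, 0.1302]
tool_rot: [[0.975, 0.223, 0.006], [0.223, -0.975, -0.001], [0.006, 0.002, -1.0]]
ft_force: [1.0, -0.5, 0.4]
grip_width: 0.0853
```

Call:
{"op": "step_arm", "data": {"steps": [{"xyz":[0,0,0],"turn":[0,0,0.982],"gripper":1},{"xyz":[0,0,0],"turn":[0,0,0.982],"gripper":1},{"xyz":[0,0,0],"turn":[0,0,0.982],"gripper":1},{"xyz":[0,0,0],"turn":[0,0,0.982],"gripper":1},{"xyz":[0,0,0],"turn":[0,0,0.982],"gripper":1},{"xyz":[0,0,0],"turn":[0,0,0.982],"gripper":1},{"xyz":[0,0,0],"turn":[0,0,0.982],"gripper":1},{"xyz":[0,0,0],"turn":[0,0,0.982],"gripper":1},{"xyz":[0,0,0],"turn":[0,0,0.982],"gripper":1},{"xyz":[0,0,0],"turn":[0,0,0.982],"gripper":1},{"xyz":[0,0,0],"turn":[0,0,0.982],"gripper":1},{"xyz":[0,0,0],"turn":[0,0,0.982],"gripper":1},{"xyz":[0,0,0],"turn":[0,0,0.982],"gripper":1},{"xyz":[0,0,0],"turn":[0,0,0.982],"gripper":1},{"xyz":[0,0,0],"turn":[0,0,0.982],"gripper":1},{"xyz":[0,0,0],"turn":[0,0,0.982],"gripper":1},{"xyz":[0,0,0],"turn":[0,0,0.982],"gripper":1},{"xyz":[0,0,0],"turn":[0,0,0.982],"gripper":1},{"xyz":[0,0,0],"turn":[0,0,0.982],"gripper":1},{"xyz":[0,0,0],"turn":[0,0,0.982],"gripper":1}]}}

```text
time_s: 10.7
position: [0.5192, 0.0499, 0.1263]
tool_rot: [[0.219, -0.976, -0.001], [-0.976, -0.219, 0.0], [-0.0, 0.001, -1.0]]
ft_force: [-0.4, 0.3, -0.9]
grip_width: 0.0853
```

Run:
```python
from m import *
st(); im,d=grab('side','side3'); t,_=grab('top','top3')
a=cv2.resize(im[140:240,260:360,::-1],(400,400),interpolation=cv2.INTER_NEAREST)
b=cv2.resize(t[130:250,250:370,::-1],(400,400),interpolation=cv2.INTER_NEAREST)
cv2.imwrite('pics/c3.png',np.hstack([a,b]))
```

```text
t 10.7 pos [519.2  49.9 126.3] yaw -77.36 tilt [-0.0008  0.0001] F [-0.4  0.3 -0.9] grip 85.3 q [-8. 26. 90. -0. 64. 70.]
```

View pics/c3.png

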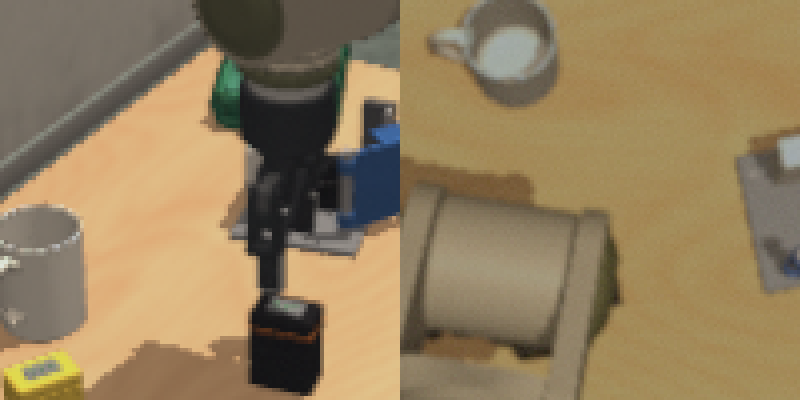

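Call:
{"op": "step_arm", "data": {"steps": [{"xyz":[0,0,0.2],"turn":[0,0,0],"gripper":1},{"xyz":[0,0,0.35],"turn":[0,0,0],"gripper":1},{"xyz":[0,0,0.4],"turn":[0,0,0],"gripper":1},{"xyz":[0,0,0.35],"turn":[0,0,0],"gripper":1},{"xyz":[0,0,0.25],"turn":[0,0,0],"gripper":1},{"xyz":[0,0,0.15],"turn":[0,0,0],"gripper":1},{"xyz":[0,0,0],"turn":[0,0,0],"gripper":1},{"xyz":[0,0,0],"turn":[0,0,0],"gripper":-0.3},{"xyz":[0,0,0],"turn":[0,0,0],"gripper":-0.3},{"xyz":[0,0,0],"turn":[0,0,0],"gripper":-0.3},{"xyz":[0,0,0],"turn":[0,0,0],"gripper":-0.3},{"xyz":[0,0,0],"turn":[0,0,0],"gripper":-0.3},{"xyz":[0,0,0],"turn":[0,0,0],"gripper":-0.3},{"xyz":[0,0,0],"turn":[0,0,0],"gripper":-0.3},{"xyz":[0,0,0],"turn":[0,0,0],"gripper":-0.3},{"xyz":[0,0,0],"turn":[0,0,0],"gripper":-0.3}], "squeeze": 40}}

```text
time_s: 12.13
position: [0.5197, 0.0499, 0.0594]
tool_rot: [[0.223, -0.975, 0.001], [-0.975, -0.223, -0.0], [0.0, -0.001, -1.0]]
ft_force: [-1.8, -0.2, 6.2]
grip_width: 0.0361
```

Call:
{"op": "step_arm", "data": {"steps": [{"xyz":[0,0,-0.1],"turn":[0,0,0],"gripper":-0.3},{"xyz":[0,0,-0.25],"turn":[0,0,0],"gripper":-0.3},{"xyz":[0,0,-0.4],"turn":[0,0,0],"gripper":-0.3},{"xyz":[0,0,-0.5],"turn":[0,0,0],"gripper":-0.3},{"xyz":[0,0,-0.5],"turn":[0,0,0],"gripper":-0.3},{"xyz":[0,0,-0.5],"turn":[0,0,0],"gripper":-0.3},{"xyz":[0,0,-0.4],"turn":[0,0,0],"gripper":-0.3},{"xyz":[0,0,-0.25],"turn":[0,0,0],"gripper":-0.3},{"xyz":[0,0,-0.1],"turn":[0,0,0],"gripper":-0.3},{"xyz":[0,0,0],"turn":[0,0,0],"gripper":-0.3}]}}

```text
time_s: 12.97
position: [0.5196, 0.0499, 0.1798]
tool_rot: [[0.223, -0.975, 0.002], [-0.975, -0.223, -0.0], [0.001, -0.002, -1.0]]
ft_force: [-0.6, -0.4, -2.4]
grip_width: 0.0358
```

Run:
```python
from m import *
st()
e=np.radians(12.95); ex=np.array([np.cos(e),np.sin(e)]); ey=np.array([-ex[1],ex[0]]); o=np.array([.6319,-.2230])
for n,f in(('side','side1'),('top','top0')):
    z=np.load(f'pics/{f}.npz'); P=cloud(n,z['d']).reshape(-1,3); c=z['im'].reshape(-1,3); h=cv2.cvtColor(z['im'],cv2.COLOR_RGB2HSV).reshape(-1,3).astype(int)
    L=np.c_[(P[:,:2]-o)@np.c_[ex,ey],P[:,2]]*1000
    near=(np.abs(L[:,0])<170)&(np.abs(L[:,1])<120)&(L[:,2]>-10)&(L[:,2]<130)
    def q(name,m):
        m=m&near; 
        if m.sum()>4: print(n,name,m.sum(),'pct2/50/98',np.percentile(L[m],[2,50,98],axis=0).round(1).tolist())
    q('consoletop',(np.abs(L[:,2]-86)<6)&(L[:,0]>20)&(h[:,1]<70))
    q('consoleside/front',(L[:,2]>20)&(L[:,2]<75)&(L[:,0]>20)&(h[:,1]<70)&(h[:,2]>120))
    q('base',(np.abs(L[:,2]-8)<5)&(h[:,1]<60)&(h[:,2]>70)&(h[:,2]<160))
    bl=(h[:,0]>95)&(h[:,0]<125)&(h[:,1]>110); q('blue',bl)
    q('pad',(h[:,0]>18)&(h[:,0]<32)&(h[:,1]>150)&(L[:,2]>45))
    q('post',(L[:,1]<-58)&(L[:,0]<-15)&(L[:,0]>-62)&(L[:,2]>65)&(h[:,1]<80))
    m=near&bl&(L[:,2]>20)&(L[:,2]<90) if n=='side' else near&bl&(L[:,2]>88)
    if n=='side':
        X=L[m][:,:2]; X=X[np.abs(X[:,1])<200]; vx=cv2.fitLine(X.astype(np.float32),cv2.DIST_HUBER,0,1,.01).ravel(); print('gate line',vx,'theta',np.arctan2(abs(vx[0]),abs(vx[1])))
```

```text
t 12.9667 pos [519.6  49.9 179.8] yaw -77.13 tilt [ 0.0017 -0.0003] F [-0.6 -0.4 -2.4] grip 35.8 q [-8. 23. 86. -0. 72. 70.]
side consoletop 124 pct2/50/98 [[26.9, -64.6, 81.1], [38.2, 6.1, 87.1], [51.7, 62.8, 91.5]]
side consoleside/front 136 pct2/50/98 [[26.9, -53.9, 20.6], [30.2, 57.4, 47.2], [49.8, 66.4, 74.2]]
side base 250 pct2/50/98 [[-58.7, 24.1, 3.7], [-1.8, 68.1, 8.9], [57.9, 94.1, 12.3]]
side blue 406 pct2/50/98 [[-126.2, -15.0, 20.7], [-79.7, 29.1, 62.0], [-45.7, 71.6, 99.8]]
side pad 49 pct2/50/98 [[-126.4, -14.3, 46.9], [-118.3, -2.7, 67.1], [-111.1, 10.8, 85.8]]
side post 29 pct2/50/98 [[-58.5, -84.9, 65.9], [-46.3, -81.3, 72.7], [-28.7, -62.0, 79.1]]
gate line [  0.69944817   0.7146833  -80.52096     32.68517   ] theta 0.7746251
top consoletop 431 pct2/50/98 [[30.2, -61.3, 81.2], [42.4, 1.3, 86.3], [55.6, 62.8, 90.7]]
top base 1482 pct2/50/98 [[-54.7, -86.9, 3.5], [-6.2, 3.8, 7.8], [55.6, 87.6, 12.4]]
top blue 210 pct2/50/98 [[-121.5, -15.5, 92.0], [-80.0, 11.7, 96.2], [-56.6, 52.5, 101.2]]
top pad 27 pct2/50/98 [[-124.1, -11.5, 46.4], [-115.7, -2.6, 65.4], [-107.9, 7.9, 86.1]]
top post 57 pct2/50/98 [[-55.3, -87.4, 66.5], [-45.4, -80.2, 76.0], [-26.3, -64.3, 80.6]]
```

Call:
{"op": "step_arm", "data": {"steps": [{"xyz":[0.2,-0.075,0],"turn":[0,0,0],"gripper":-0.3},{"xyz":[0.4,-0.075,0],"turn":[0,0,0],"gripper":-0.3},{"xyz":[0.55,-0.075,0],"turn":[0,0,0],"gripper":-0.3},{"xyz":[0.55,-0.075,0],"turn":[0,0,0],"gripper":-0.3},{"xyz":[0.55,-0.075,0],"turn":[0,0,0],"gripper":-0.3},{"xyz":[0.55,-0.075,0],"turn":[0,0,0],"gripper":-0.3},{"xyz":[0.55,-0.075,0],"turn":[0,0,0],"gripper":-0.3},{"xyz":[0.55,-0.075,0],"turn":[0,0,0],"gripper":-0.3},{"xyz":[0.55,-0.075,0],"turn":[0,0,0],"gripper":-0.3},{"xyz":[0.55,-0.075,0],"turn":[0,0,0],"gripper":-0.3},{"xyz":[0.55,-0.075,0],"turn":[0,0,0],"gripper":-0.3},{"xyz":[0.55,-0.075,0],"turn":[0,0,0],"gripper":-0.3},{"xyz":[0.55,-0.075,0],"turn":[0,0,0],"gripper":-0.3},{"xyz":[0.4,-0.075,0],"turn":[0,0,0],"gripper":-0.3},{"xyz":[0.22,-0.075,0],"turn":[0,0,0],"gripper":-0.3},{"xyz":[0.1,-0.07,0],"turn":[0,0,0],"gripper":-0.3},{"xyz":[0,0,0],"turn":[0,0,0],"gripper":-0.3},{"xyz":[0,0,0],"turn":[0,0,0],"gripper":-0.3}]}}

```text
time_s: 14.47
position: [0.6315, -0.2266, 0.1779]
tool_rot: [[0.223, -0.975, -0.001], [-0.975, -0.223, 0.001], [-0.001, 0.001, -1.0]]
ft_force: [0.3, 0.8, -2.1]
grip_width: 0.0361
```

Run:
```python
from m import *
o=st(); p=o['position']*1000; plan(631.0-p[0],-222.9-p[1],0)
im,d=grab('side','side4')
a=cv2.resize(im[110:215,290:420,::-1],(0,0),fx=5,fy=5,interpolation=cv2.INTER_CUBIC); cv2.imwrite('pics/c4.png',a)
```

```text
t 14.4667 pos [ 631.5 -226.6  177.9] yaw -77.13 tilt [-0.0013  0.0009] F [ 0.3  0.8 -2.1] grip 36.1 q [-30.  37.  59.   0.  84.  47.]
units [-0.093 -0.008  0.   ]
```

View pics/c4.png

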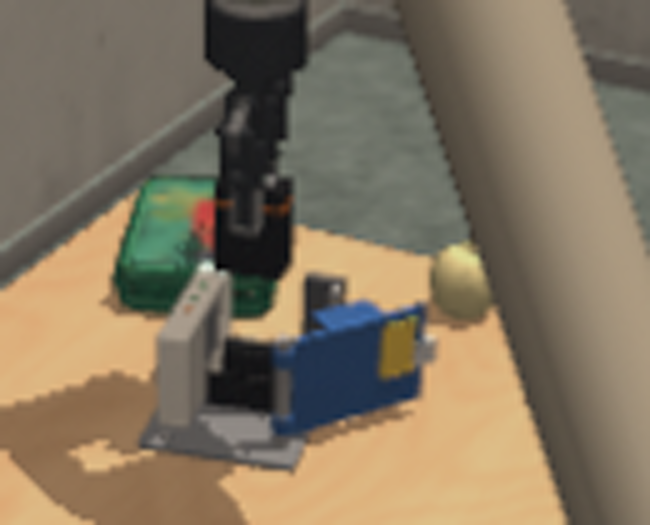

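Call:
{"op": "step_arm", "data": {"steps": [{"xyz":[-0.093,-0.008,0],"turn":[0,0,0],"gripper":-0.3},{"xyz":[0,0,0.15],"turn":[0,0,0],"gripper":-0.3},{"xyz":[0,0,0.2],"turn":[0,0,0],"gripper":-0.3},{"xyz":[0,0,0.15],"turn":[0,0,0],"gripper":-0.3},{"xyz":[0,0,0.1],"turn":[0,0,0],"gripper":-0.3},{"xyz":[0,0,0],"turn":[0,0,0],"gripper":-0.3},{"xyz":[0,0,0],"turn":[0,0,0],"gripper":-0.3}]}}

```text
time_s: 15.1
position: [0.6312, -0.2231, 0.1544]
tool_rot: [[0.223, -0.975, -0.001], [-0.975, -0.223, 0.0], [-0.0, 0.0, -1.0]]
ft_force: [0.5, -0.2, -1.9]
grip_width: 0.0358
```

Run:
```python
from m import *
o=st(); p=o['position']*1000; plan(631.0-p[0],-222.9-p[1],0)
im,d=grab('side','side5')
a=cv2.resize(im[130:215,310:390,::-1],(0,0),fx=7,fy=7,interpolation=cv2.INTER_CUBIC); cv2.imwrite('pics/c5.png',a)
c=cams.camera_info('side'); T=np.linalg.inv(c['extrinsics'])
# project model points for pack & console at nominal pose, to compare
e=np.radians(12.95); ex=np.array([np.cos(e),np.sin(e)]); ey=np.array([-ex[1],ex[0]]); 
def pr(o,x,y,z):
    w=np.array([*(o+ex*x+ey*y),z]); q=T[:3,:3]@w+T[:3,3]; s=q[:2]/q[2]; s=s*(1+c['k1']*(s@s)); return np.round([c['fx']*s[0]+c['cx'],c['fy']*s[1]+c['cy']],1)
O=np.array([.631,-.2229]); t=o['position'][:2]; b=o['position'][2]-.0594
print('console front-top y+65,y-65',pr(O,.031,.065,.087),pr(O,.031,-.065,.087),'console back top+65',pr(O,.057,.065,.087),'front low',pr(O,.031,.065,.02))
print('pack bottom back/front near',pr(t,.028,.018,b),pr(t,-.028,.018,b),'front far',pr(t,-.028,-.018,b))
```

```text
t 15.1 pos [ 631.2 -223.1  154.4] yaw -77.13 tilt [-0.0006  0.0003] F [ 0.5 -0.2 -1.9] grip 35.8 q [-30.  38.  62.  -0.  80.  48.]
units [-0.007  0.003  0.   ]
console front-top y+65,y-65 [326.6 177.8] [335.7 162.6] console back top+65 [320.  176.9] front low [326.6 193.2]
pack bottom back/front near [330.8 170.3] [345.  172.3] front far [347.3 168. ]
```

View pics/c5.png

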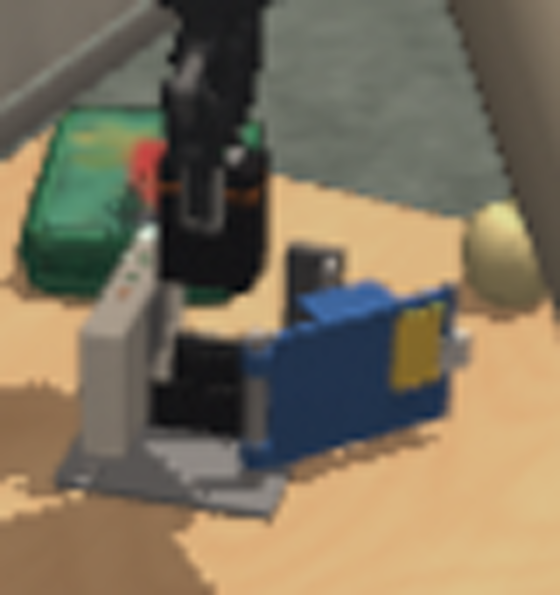

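Call:
{"op": "step_arm", "data": {"steps": [{"xyz":[0,0,0.06],"turn":[0,0,0],"gripper":-0.3},{"xyz":[0,0,0.06],"turn":[0,0,0],"gripper":-0.3},{"xyz":[0,0,0.06],"turn":[0,0,0],"gripper":-0.3},{"xyz":[0,0,0.06],"turn":[0,0,0],"gripper":-0.3},{"xyz":[0,0,0.06],"turn":[0,0,0],"gripper":-0.3},{"xyz":[0,0,0.06],"turn":[0,0,0],"gripper":-0.3},{"xyz":[0,0,0.06],"turn":[0,0,0],"gripper":-0.3},{"xyz":[0,0,0],"turn":[0,0,0],"gripper":-0.3}]}}

```text
time_s: 15.82
position: [0.6311, -0.223, 0.1373]
tool_rot: [[0.223, -0.975, -0.001], [-0.975, -0.223, 0.0], [-0.001, 0.001, -1.0]]
ft_force: [0.6, -0.1, -2.4]
grip_width: 0.0356
```

Call:
{"op": "step_arm", "data": {"steps": [{"xyz":[0,0,0.08],"turn":[0,0,0],"gripper":-0.3},{"xyz":[0,0,0.08],"turn":[0,0,0],"gripper":-0.3},{"xyz":[0,0,0.08],"turn":[0,0,0],"gripper":-0.3},{"xyz":[0,0,0.08],"turn":[0,0,0],"gripper":-0.3},{"xyz":[0,0,0.08],"turn":[0,0,0],"gripper":-0.3},{"xyz":[0,0,0.08],"turn":[0,0,0],"gripper":-0.3},{"xyz":[0,0,0.08],"turn":[0,0,0],"gripper":-0.3},{"xyz":[0,0,0.08],"turn":[0,0,0],"gripper":-0.3},{"xyz":[0,0,0.08],"turn":[0,0,0],"gripper":-0.3},{"xyz":[0,0,0.08],"turn":[0,0,0],"gripper":-0.3},{"xyz":[0,0,0],"turn":[0,0,0],"gripper":-0.3}]}}

```text
time_s: 16.73
position: [0.631, -0.223, 0.1051]
tool_rot: [[0.223, -0.975, -0.001], [-0.975, -0.223, 0.001], [-0.001, 0.001, -1.0]]
ft_force: [-0.5, -0.6, -3.1]
grip_width: 0.0359
```

Call:
{"op": "step_arm", "data": {"steps": [{"xyz":[0,0,0.05],"turn":[0,0,0],"gripper":-0.3},{"xyz":[0,0,0.05],"turn":[0,0,0],"gripper":-0.3},{"xyz":[0,0,0.05],"turn":[0,0,0],"gripper":-0.3},{"xyz":[0,0,0.05],"turn":[0,0,0],"gripper":-0.3},{"xyz":[0,0,0],"turn":[0,0,0],"gripper":-0.3}]}}

```text
time_s: 17.15
position: [0.6311, -0.223, 0.0974]
tool_rot: [[0.223, -0.975, -0.001], [-0.975, -0.223, 0.0], [-0.0, 0.001, -1.0]]
ft_force: [-0.3, -0.0, -2.1]
grip_width: 0.0359
```

Call:
{"op": "step_arm", "data": {"steps": [{"xyz":[0,0,0.04],"turn":[0,0,0],"gripper":-0.3},{"xyz":[0,0,0.04],"turn":[0,0,0],"gripper":-0.3},{"xyz":[0,0,0.04],"turn":[0,0,0],"gripper":-0.3},{"xyz":[0,0,0.04],"turn":[0,0,0],"gripper":-0.3},{"xyz":[0,0,0.04],"turn":[0,0,0],"gripper":-0.3},{"xyz":[0,0,0.04],"turn":[0,0,0],"gripper":-0.3},{"xyz":[0,0,0],"turn":[0,0,0],"gripper":-0.3}]}}

```text
time_s: 17.73
position: [0.6311, -0.2231, 0.0879]
tool_rot: [[0.223, -0.975, -0.0], [-0.975, -0.223, 0.0], [-0.0, 0.0, -1.0]]
ft_force: [-0.0, -0.2, -1.9]
grip_width: 0.0363
```

Call:
{"op": "step_arm", "data": {"steps": [{"xyz":[0,0,0.04],"turn":[0,0,0],"gripper":-0.3},{"xyz":[0,0,0.04],"turn":[0,0,0],"gripper":-0.3},{"xyz":[0,0,0.04],"turn":[0,0,0],"gripper":-0.3},{"xyz":[0,0,0.04],"turn":[0,0,0],"gripper":-0.3},{"xyz":[0,0,0.04],"turn":[0,0,0],"gripper":-0.3},{"xyz":[0,0,0],"turn":[0,0,0],"gripper":-0.3}]}}

```text
time_s: 18.23
position: [0.6312, -0.2232, 0.08]
tool_rot: [[0.223, -0.975, -0.0], [-0.975, -0.223, 0.0], [-0.0, 0.0, -1.0]]
ft_force: [-0.5, -0.7, -2.9]
grip_width: 0.0361
```

Bottom at about 20.6 mm with no contact so far. I continue down past the sill level to the floor, expecting the TCP near 67.4 mm.

Call:
{"op": "step_arm", "data": {"steps": [{"xyz":[0,0,0.04],"turn":[0,0,0],"gripper":-0.3},{"xyz":[0,0,0.04],"turn":[0,0,0],"gripper":-0.3},{"xyz":[0,0,0.04],"turn":[0,0,0],"gripper":-0.3},{"xyz":[0,0,0],"turn":[0,0,0],"gripper":-0.3}]}}

```text
time_s: 18.57
position: [0.6312, -0.2232, 0.0751]
tool_rot: [[0.223, -0.975, -0.0], [-0.975, -0.223, 0.0], [-0.0, 0.0, -1.0]]
ft_force: [0.1, -0.2, -2.9]
grip_width: 0.0361
```

Call:
{"op": "step_arm", "data": {"steps": [{"xyz":[0,0,0.04],"turn":[0,0,0],"gripper":-0.3},{"xyz":[0,0,0.04],"turn":[0,0,0],"gripper":-0.3},{"xyz":[0,0,0.04],"turn":[0,0,0],"gripper":-0.3},{"xyz":[0,0,0.03],"turn":[0,0,0],"gripper":-0.3},{"xyz":[0,0,0],"turn":[0,0,0],"gripper":-0.3}]}}

```text
time_s: 18.98
position: [0.6312, -0.2232, 0.0692]
tool_rot: [[0.223, -0.975, -0.0], [-0.975, -0.223, 0.0], [-0.0, 0.0, -1.0]]
ft_force: [-0.1, -0.8, -1.5]
grip_width: 0.0361
```

Call:
{"op": "step_arm", "data": {"steps": [{"xyz":[0,0,0.03],"turn":[0,0,0],"gripper":-0.3},{"xyz":[0,0,0.03],"turn":[0,0,0],"gripper":-0.3},{"xyz":[0,0,0],"turn":[0,0,0],"gripper":-0.3}]}}

```text
time_s: 19.23
position: [0.6313, -0.2232, 0.0675]
tool_rot: [[0.223, -0.975, 0.0], [-0.975, -0.223, -0.0], [0.0, -0.0, -1.0]]
ft_force: [-1.2, 0.9, 1.6]
grip_width: 0.036
```

The pack touches the floor at the expected height. I release it and retreat upward.

Call:
{"op": "step_arm", "data": {"steps": [{"xyz":[0,0,0],"turn":[0,0,0],"gripper":0.2},{"xyz":[0,0,0],"turn":[0,0,0],"gripper":0.4},{"xyz":[0,0,0],"turn":[0,0,0],"gripper":0.4},{"xyz":[0,0,0],"turn":[0,0,0],"gripper":0.4},{"xyz":[0,0,0],"turn":[0,0,0],"gripper":0.4},{"xyz":[0,0,-0.1],"turn":[0,0,0],"gripper":0.4},{"xyz":[0,0,-0.3],"turn":[0,0,0],"gripper":0.4},{"xyz":[0,0,-0.5],"turn":[0,0,0],"gripper":0.4},{"xyz":[0,0,-0.6],"turn":[0,0,0],"gripper":0.4},{"xyz":[0,0,-0.6],"turn":[0,0,0],"gripper":0.4},{"xyz":[0,0,-0.5],"turn":[0,0,0],"gripper":0.4},{"xyz":[0,0,-0.3],"turn":[0,0,0],"gripper":0.4},{"xyz":[0,0,0],"turn":[0,0,0],"gripper":0.4}]}}

```text
time_s: 20.32
position: [0.6322, -0.2236, 0.1876]
tool_rot: [[0.223, -0.975, 0.006], [-0.975, -0.223, -0.003], [0.005, -0.005, -1.0]]
ft_force: [0.1, 0.1, -0.2]
grip_width: 0.0599
```

Run:
```python
from m import *
st(); im,d=grab('side','side6'); P=cloud('side',d)
e=np.radians(12.95); ex=np.array([np.cos(e),np.sin(e)]); ey=np.array([-ex[1],ex[0]]); O=np.array([.631,-.2229])
L=np.c_[(P.reshape(-1,3)[:,:2]-O)@np.c_[ex,ey],P.reshape(-1,3)[:,2]]*1000
hv=cv2.cvtColor(im,cv2.COLOR_RGB2HSV).reshape(-1,3).astype(int)
m=(np.abs(L[:,0])<35)&(np.abs(L[:,1])<26)&(L[:,2]>60)&(L[:,2]<110)&(hv[:,2]<140); print('pack',m.sum(),np.percentile(L[m],[3,50,90,97],axis=0).round(1))
m=(np.abs(L[:,0]+70)<90)&(np.abs(L[:,1])<110)&(hv[:,0]>95)&(hv[:,0]<125)&(hv[:,1]>110)&(L[:,2]>20)&(L[:,2]<88); X=L[m][:,:2].astype(np.float32)
v=cv2.fitLine(X,cv2.DIST_HUBER,0,1,.01).ravel(); print('gate',v,len(X))
a=cv2.resize(im[130:215,300:400,::-1],(0,0),fx=6,fy=6,interpolation=cv2.INTER_CUBIC); cv2.imwrite('pics/c6.png',a)
```

```text
t 20.3167 pos [ 632.2 -223.6  187.6] yaw -77.13 tilt [ 0.006  -0.0035] F [ 0.1  0.1 -0.2] grip 59.9 q [-30.  36.  59.  -0.  84.  48.]
pack 159 [[-29.6 -17.1  61.1]
 [ -0.3  12.1  79.1]
 [ 27.8  19.1  85.1]
 [ 30.1  22.8  86.3]]
gate [  0.6936187    0.72034234 -80.36954     32.60363   ] 302
```

View pics/c6.png

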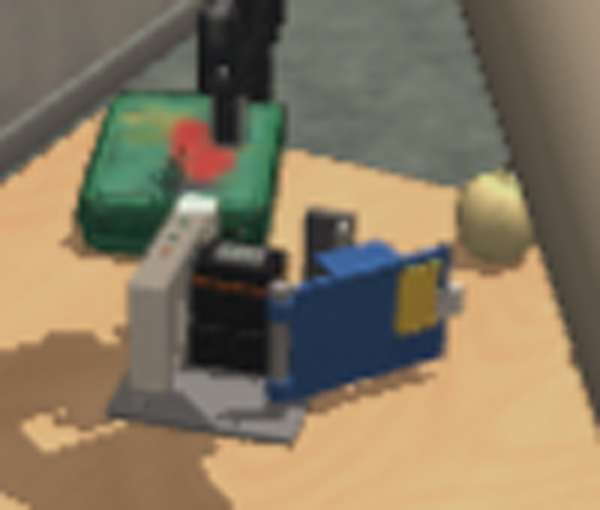

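The pack sits upright in the bay, its orange band and screen visible at (339,172). Its top reads about 83 mm, so it is fully down. The gate angle is about 0.77 rad. I now go outside the gate with closed fingers.

Call:
{"op": "step_arm", "data": {"steps": [{"xyz":[-0.08,0.2,0],"turn":[0,0,0],"gripper":-1},{"xyz":[-0.08,0.4,0],"turn":[0,0,0],"gripper":-1},{"xyz":[-0.08,0.6,0],"turn":[0,0,0],"gripper":-1},{"xyz":[-0.08,0.7,0],"turn":[0,0,0],"gripper":-1},{"xyz":[-0.08,0.7,0],"turn":[0,0,0],"gripper":-1},{"xyz":[-0.08,0.5,0],"turn":[0,0,0],"gripper":-1},{"xyz":[-0.08,0.35,0],"turn":[0,0,0],"gripper":-1},{"xyz":[-0.06,0.18,0],"turn":[0,0,0],"gripper":-1},{"xyz":[0,0,0.2],"turn":[0,0,0],"gripper":-1},{"xyz":[0,0,0.4],"turn":[0,0,0],"gripper":-1},{"xyz":[0,0,0.6],"turn":[0,0,0],"gripper":-1},{"xyz":[0,0,0.6],"turn":[0,0,0],"gripper":-1},{"xyz":[0,0,0.5],"turn":[0,0,0],"gripper":-1},{"xyz":[0,0,0.4],"turn":[0,0,0],"gripper":-1},{"xyz":[0,0,0.25],"turn":[0,0,0],"gripper":-1},{"xyz":[0,0,0.09],"turn":[0,0,0],"gripper":-1},{"xyz":[0,0,0],"turn":[0,0,0],"gripper":-1}]}}

```text
time_s: 21.78
position: [0.4843, -0.2311, 0.0606]
tool_rot: [[0.223, -0.975, -0.001], [-0.975, -0.223, 0.001], [-0.001, 0.001, -1.0]]
ft_force: [1.0, -0.5, 0.6]
grip_width: 0.0004
```

```bash
cat >> m.py <<'E'
def dk():
    e=np.radians(12.95); ex=np.array([np.cos(e),np.sin(e)]); ey=np.array([-ex[1],ex[0]]); O=np.array([.631,-.2229])
    p=env.observe()['position'][:2]; print('dock xy',((p-O)@np.c_[ex,ey]*1000).round(1))
E
python3 -c "
from m import *
st();dk()"
```

```text
t 21.7833 pos [ 484.3 -231.1   60.6] yaw -77.12 tilt [-0.0011  0.001 ] F [ 1.  -0.5  0.6] grip 0.4 q [-38.  33.  91.   0.  56.  39.]
dock xy [-144.8   24.9]
```

Call:
{"op": "step_arm", "data": {"steps": [{"xyz":[0.18,-0.17,-0.06],"turn":[0,0,0],"gripper":-1},{"xyz":[0.18,-0.17,-0.06],"turn":[0,0,0],"gripper":-1},{"xyz":[0.09,-0.09,0],"turn":[0,0,0],"gripper":-1},{"xyz":[0.09,-0.09,0],"turn":[0,0,0],"gripper":-1},{"xyz":[0.1,-0.09,0],"turn":[0,0,0],"gripper":-1},{"xyz":[0.1,-0.09,0],"turn":[0,0,0],"gripper":-1},{"xyz":[0.09,-0.1,0],"turn":[0,0,0],"gripper":-1},{"xyz":[0.09,-0.1,0],"turn":[0,0,0],"gripper":-1},{"xyz":[0.08,-0.11,0],"turn":[0,0,0],"gripper":-1},{"xyz":[0.08,-0.11,0],"turn":[0,0,0],"gripper":-1},{"xyz":[0.07,-0.12,0],"turn":[0,0,0],"gripper":-1},{"xyz":[0.07,-0.12,0],"turn":[0,0,0],"gripper":-1},{"xyz":[0,0,0],"turn":[0,0,0],"gripper":-1}]}}

```text
time_s: 22.87
position: [0.549, -0.2671, 0.0663]
tool_rot: [[0.223, -0.975, 0.001], [-0.975, -0.223, -0.0], [0.001, -0.001, -1.0]]
ft_force: [-0.8, 0.5, -0.2]
grip_width: -0.0
```

```bash
cat >> m.py <<'E'
def gate(tag):
    e=np.radians(12.95); ex=np.array([np.cos(e),np.sin(e)]); ey=np.array([-ex[1],ex[0]]); O=np.array([.631,-.2229])
    im,d=grab('side',tag); P=cloud('side',d).reshape(-1,3)
    L=np.c_[(P[:,:2]-O)@np.c_[ex,ey],P[:,2]]*1000; hv=cv2.cvtColor(im,cv2.COLOR_RGB2HSV).reshape(-1,3).astype(int)
    m=(np.abs(L[:,0]+70)<90)&(np.abs(L[:,1])<110)&(hv[:,0]>95)&(hv[:,0]<125)&(hv[:,1]>110)&(L[:,2]>20)&(L[:,2]<88); X=L[m][:,:2].astype(np.float32)
    v=cv2.fitLine(X,cv2.DIST_HUBER,0,1,.01).ravel(); print('gate',v.round(3),len(X),'theta',np.arctan(v[0]/v[1]).round(3)); return im
E
python3 -c "
from m import *
st();dk();gate('side7')"
```

```text
t 22.8667 pos [ 549.  -267.1   66.3] yaw -77.12 tilt [ 0.0007 -0.0005] F [-0.8  0.5 -0.2] grip -0.0 q [-37.  38.  78.   0.  63.  40.]
dock xy [-89.8 -24.7]
gate [  0.242   0.97  -58.584  22.499] 153 theta 0.244
```

Call:
{"op": "step_arm", "data": {"steps": [{"xyz":[0.04,-0.1,0],"turn":[0,0,0],"gripper":-1},{"xyz":[0.04,-0.1,0],"turn":[0,0,0],"gripper":-1},{"xyz":[0.03,-0.1,0],"turn":[0,0,0],"gripper":-1},{"xyz":[0.03,-0.1,0],"turn":[0,0,0],"gripper":-1},{"xyz":[0.03,-0.1,0],"turn":[0,0,0],"gripper":-1},{"xyz":[0.01,-0.08,0],"turn":[0,0,0],"gripper":-1},{"xyz":[0,0,0],"turn":[0,0,0],"gripper":-1}]}}

```text
time_s: 23.5
position: [0.5724, -0.2686, 0.066]
tool_rot: [[0.223, -0.975, -0.001], [-0.975, -0.223, 0.0], [-0.0, 0.001, -1.0]]
ft_force: [-1.7, -0.1, 0.4]
grip_width: -0.0001
```

```bash
python3 -c "
from m import *
st();dk();gate('side8')"
```

```text
t 23.5 pos [ 572.4 -268.6   66. ] yaw -77.13 tilt [-0.0011  0.0002] F [-1.7 -0.1  0.4] grip -0.1 q [-36.  40.  74.  -0.  66.  41.]
dock xy [-67.4 -31.4]
gate [  0.065   0.998 -51.071  22.34 ] 87 theta 0.065
```

Call:
{"op": "step_arm", "data": {"steps": [{"xyz":[0,-0.05,0],"turn":[0,0,0],"gripper":-1},{"xyz":[0,-0.05,0],"turn":[0,0,0],"gripper":-1},{"xyz":[0,-0.05,0],"turn":[0,0,0],"gripper":-1},{"xyz":[0,0,0],"turn":[0,0,0],"gripper":-1}]}}

```text
time_s: 23.88
position: [0.5789, -0.2672, 0.0665]
tool_rot: [[0.223, -0.975, 0.001], [-0.975, -0.223, -0.0], [0.001, -0.001, -1.0]]
ft_force: [-0.0, -0.4, -0.0]
grip_width: -0.0
```

Call:
{"op": "step_arm", "data": {"steps": [{"xyz":[0,-0.04,0],"turn":[0,0,0],"gripper":-1},{"xyz":[0,-0.04,0],"turn":[0,0,0],"gripper":-1},{"xyz":[0,0,0],"turn":[0,0,0],"gripper":-1}]}}

```text
time_s: 24.13
position: [0.5807, -0.2667, 0.0665]
tool_rot: [[0.223, -0.975, -0.002], [-0.975, -0.223, -0.0], [-0.0, 0.002, -1.0]]
ft_force: [-6.5, -1.2, 3.2]
grip_width: 0.0004
```

Call:
{"op": "step_arm", "data": {"steps": [{"xyz":[0,-0.04,0],"turn":[0,0,0],"gripper":-1},{"xyz":[0,-0.04,0],"turn":[0,0,0],"gripper":-1},{"xyz":[0,0,0],"turn":[0,0,0],"gripper":-1}]}}

```text
time_s: 24.38
position: [0.5808, -0.2667, 0.0664]
tool_rot: [[0.222, -0.975, -0.009], [-0.975, -0.222, 0.0], [-0.002, 0.009, -1.0]]
ft_force: [-23.7, -3.2, 11.1]
grip_width: -0.0003
```

```bash
python3 -c "
from m import *
st();dk();gate('side9')"
```

```text
t 24.3833 pos [ 580.8 -266.7   66.4] yaw -77.15 tilt [-0.009   0.0001] F [-23.7  -3.2  11.1] grip -0.3 q [-35.  41.  73.  -0.  67.  42.]
dock xy [-58.7 -31.4]
gate [ 4.0000e-03 -1.0000e+00 -4.7682e+01  2.2568e+01] 65 theta -0.004
```

The position no longer changes while the force rises to 24 N, so the gate is on its firm stop. I back off and check that it stays latched.

Call:
{"op": "step_arm", "data": {"steps": [{"xyz":[0,0.1,0],"turn":[0,0,0],"gripper":-1},{"xyz":[0,0.3,0],"turn":[0,0,0],"gripper":-1},{"xyz":[0,0.6,0],"turn":[0,0,0],"gripper":-1},{"xyz":[0,0.8,0],"turn":[0,0,0],"gripper":-1},{"xyz":[0,0.4,-0.3],"turn":[0,0,0],"gripper":-1},{"xyz":[0,0,-0.7],"turn":[0,0,0],"gripper":-1},{"xyz":[0,0,-0.9],"turn":[0,0,0],"gripper":-1},{"xyz":[0,0,-0.9],"turn":[0,0,0],"gripper":-1},{"xyz":[0,0,-0.6],"turn":[0,0,0],"gripper":-1},{"xyz":[0,0,0],"turn":[0,0,0],"gripper":-1},{"xyz":[0,0,0],"turn":[0,0,0],"gripper":-1}]}}

```text
time_s: 25.35
position: [0.4991, -0.2855, 0.2035]
tool_rot: [[0.223, -0.975, 0.003], [-0.975, -0.223, -0.002], [0.002, -0.002, -1.0]]
ft_force: [-1.2, -0.1, -0.1]
grip_width: 0.0002
```

Run:
```python
from m import *
st();dk();im=gate('side10'); t,_=grab('top','top10')
a=cv2.resize(im[140:210,310:390,::-1],(400,350),interpolation=cv2.INTER_CUBIC)
b=cv2.resize(t[155:245,345:435,::-1],(350,350),interpolation=cv2.INTER_CUBIC)
cv2.imwrite('pics/c10.png',np.hstack([a,b]))
d=cv2.absdiff(t,np.load('pics/top0.npz')['im']).max(2)
for n,(u,v) in dict(mug=(283,145),tape=(182,173),apple=(466,223),cup=(431,268)).items(): print(n,'changed px',(d[v-20:v+20,u-22:u+22]>40).sum())
```

```text
t 25.35 pos [ 499.1 -285.5  203.5] yaw -77.12 tilt [ 0.0026 -0.0019] F [-1.2 -0.1 -0.1] grip 0.2 q [-42.  26.  75.   0.  79.  36.]
dock xy [-142.6  -31.5]
gate [ 5.0000e-03 -1.0000e+00 -4.7633e+01  2.1050e+01] 63 theta -0.005
mug changed px 0
tape changed px 0
apple changed px 431
cup changed px 232
```

View pics/c10.png

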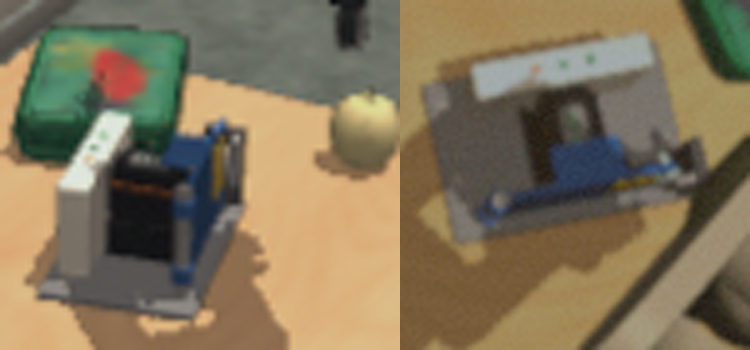

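Run:
```python
from m import *
a=np.load('pics/side1.npz')['im']; b=np.load('pics/side10.npz')['im']
h=lambda x:cv2.cvtColor(x,cv2.COLOR_RGB2HSV).astype(int)
for n,x in(('before',a),('after',b)):
    H=h(x); m=np.zeros(H.shape[:2],bool); m[150:182,370:400]=1; m&=(H[...,0]>22)&(H[...,0]<40)&(H[...,1]>60); v,u=np.nonzero(m); print(n,'apple',len(u),u.mean().round(1),v.mean().round(1))
d=cv2.absdiff(a,b).max(2); print('cup diff',(d[176:196,394:414]>40).sum(),'apple diff',(d[156:178,374:394]>40).sum())
gate('side11'); order.close_job(); st()
```

```text
before apple 44 383.1 161.5
after apple 40 383.9 160.7
cup diff 235 apple diff 10
gate [ 7.000e-03 -1.000e+00 -4.783e+01  2.340e+01] 63 theta -0.007
the job is handed in; nothing more can be done
the job is handed in; nothing more can be done
```

The pack is upright in the dock bay and the gate is shut. I handed the job in at about 25 s of the 72 s allowed. I took the black pack from the stand by its narrow ends, set it on the table and re-gripped it by its wide faces. I then lowered it slowly into the bay and pushed the gate shut with closed fingers.

**Pack:**
- The gripper touched down at 67.5 mm, against 67.4 mm expected for a fully seated pack.
- The wrist force at that contact was only a few newtons.
- The camera then put the pack's top at about 83 mm, as it should be when seated.

**Gate:** It reached its firm stop at about 24 N. After the arm backed off, the side camera read -0.004 to -0.007 rad, which is shut within measuring error.

**Not confirmed:**
- I could not see or read the tongue itself. I take it as latched because the gate hit the stop and stayed shut, but I did not tug on it. I also did not see the expected 5 to 12 N rise just before the stop, only about 6.5 N at the stop itself.
- The mug and tape roll are unchanged in the before and after pictures. The apple is in place in the side view.
- The pin cup failed its picture comparison in both views, and the apple failed its top-view comparison. I put this down to the arm and its shadow covering them, but did not confirm it. No move went near either.

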